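# Pack the short angle bracket and its hand block in the plywood box

## Task

Pack the shorter of the two dark metal angle brackets and the shorter of the two wooden hand blocks together into the open plywood box on the printing table. They fit only in one order: in the end the bracket's foot must lie flat on the floor of the box with its leg upright, and the block must stand upright, rib on top, flat on the bracket's foot.

Things in the scene. Friction and masses are not known exactly. Their poses are not given: they have to be found in the camera images.
- box: Open plywood box, fixed to the table. All sizes in mm. Outside 150 (along its x) x 110 (y) x 43 high; walls 10 thick, floor 8 thick, so the inside is 130 x 90 and 35 deep. Origin: centre of its underside, on the table; z up. Both ends are alike.
- bracket_leg (a point): Shorter L bracket of dark anodised aluminium (mm), loose, 0.3 kg, on its foot. Foot 110 long (x), 70 wide (y), 8 thick; at one end the leg: 10 thick (x), 70 wide, 95 high with foot. Point: centre of the leg, 47.5 above the foot's underside. Foot runs to +x, its free end 105 from the point; leg's outer face 5 off in -x; z up. Hold by the leg's top. The long bracket (foot 150) does not fit.
- block_mid (a point): Shorter wooden hand block (mm), loose, 0.18 kg, standing on its base. Base 84 (x), 64 (y), 35 high; centred on it a grip rib 62 long (x), 26 thick (y), 45 high: 80 high in all. Point: its centre, 40 above its underside; x along the rib, z up. Both ends alike. Hold by the rib. The long block (base 130) does not fit.
Not all that is in view belongs to the job. Leave any purple look-alike of the part that bears block_mid alone.

How it is judged:
By the outcome, as a careful person would: the job done as asked, in the order asked, and still so for the second after the job is handed in, with the robot touching nothing.
It also fails if it takes over 58 s, if anything falls off the work surface, if the arm or the gripper's body presses on something with over 40 N, if the wrist force passes 120 N, or if a joint passes its speed limit or range.

## Robot

A 6-joint arm with a two-finger parallel gripper is mounted at the origin on the work surface. World frame = base frame: x ahead of the robot, y to its left, z up, the work surface at z = 0. Lengths are in mm, angles in rad, forces in N, time in s.
With the tool pointing down it reaches from about 400 to 925 mm from the base axis. Payload 12.5 kg.
Tool frame: the origin (TCP) lies at the centre of the arm's flange, where the gripper is bolted on; the fingertips stand 190 mm ahead of it and the grasp point (between the pads) lies 171 mm ahead of it; z points along the fingers, y is the line along which they close (so a half turn about z gives the same grasp; the last joint's range is limited). The gripper opens to 95 mm and grips with 3 to 60 N. Pads are 20 mm wide; open, the fingers measure 119 mm over their backs; the gripper's body (75 mm by 180 mm) begins 59 mm behind the grasp point.
Start: joints at [1.139, 0.491, 1.559, -0, 1.092, -0.106], TCP at [200.018, 592.13, 404.761] pointing down, gripper open.
Joint ranges: [-3.1, 3.1], [-0.84, 2.19], [0.05, 2.79], [-1.13, 4.28], [0.06, 2.93], [-2.69, 2.69]. Speed limits (rad/s): [2.22, 2.22, 2.79, 3.14, 3.14, 3.14].

## Interface

Orientations are given as [roll, pitch, yaw] about the fixed x, y, z axes, in that order (R = Rz(yaw) Ry(pitch) Rx(roll)).
In Python, from cell import env, read_camera, search_frame, cut_out gives the robot as it stands. The module is installed in compiled form; this text tells all that it offers.
- The arm moves only by the tool move_arm, never from a script. Its argument "commands" is a list of rows, each a list of 3 entries, a list of its own where there are three numbers: the shift along the world's x, y, z normalised to -1 to 1, where 1 is 0.03 m, then the turn about the world's z normalised to -1 to 1, where 1 is 0.08 rad, then the opening, from -1 (shut) to 1 (fully open), so that 0 is half open. A call has 1 to 20 rows; each row shifts and turns the commanded pose from where the row before left it; what a row does not reach is not made up. A row lasts 1/12 s, in which the tool goes at most 41.7 mm and 7.16 degrees, less where a joint would pass 70% of its speed; a pose out of reach is approached as far as the arm can. A call with a number of a shift or a turn outside -1 to 1 is refused whole. A call with a gripper value outside its range is refused whole. The fingers move at their own pace and stop on an object; the grip force is fixed at half the most. Time passes only in rows, so rows that do not move let the fingers close. It gives the time, the measured TCP pose, the force, the opening and the grip force at its end, in the units of the state.
- env.state(): the state, without advancing time (a new reading comes with each control period).
- read_camera(name): name is "scene" or "top"; returns a dict with "image" (420x560x3 uint8, red, green, blue), "fx", "fy", "cx", "cy" (pixels), "rvec" (rotation vector, rad) and "tvec" (3), from world to camera coordinates, as OpenCV has them. Camera axes: x right, y down, z forward; pixel columns grow to the right and rows downward; lengths in mm; the calibration is good to about 2 mm. A picture is of the moment at which its call begins. There is no depth.
- env.job_done(): hands the job in; it is judged then, once.
Trained networks look in a picture, given as the dict that the camera call returned (one of the last four; its "shot" number tells which), for a name from the list of things; names that differ only in an ending like _2 or _b are one class to them, and where a whole thing is asked for, a point or a joint stands for the part that bears it (a point fixed in the world has none). Each returns a list of dicts, best first, with "confidence" (0 to 1); they miss things now and then, are a little off and sometimes report something else, mostly with a low value. They report only what shows in the picture. A call takes as long as a camera call. They do not tell look-alikes from the thing itself.
- search_frame(thing, picture): "at" ([column, row] in pixels, amid what is visible of it).
- cut_out(thing, picture): "region" (420x560 bool, what is visible of it) and "at" ([column, row] in pixels, amid what is visible of it).
The state is a dict: "t": time; "joints": joint angles; "qvel": joint speeds; "tau": joint torques, N m; "eef_pos": TCP position; "tcp_rot": TCP orientation; "ft_force": force on the tool from outside, world axes, zero at the start; "moment": the same for the moment, N m; "opening": opening from 0.0 (shut) to 1.0 (fully open); "grip_force": force on a finger pad.
Only numpy, scipy, OpenCV 4.12 (cv2) and the standard library are available. Lean on these libraries where they do the work, as an engineer would, in place of code of your own. Each camera call takes 0.05 s, during which the arm holds its last target. There are 200 camera calls.

## Working session

There is one attempt and no reset: what is moved stays moved. The work goes in short steps, Python scripts to look and compute and a tool call to move; the robot and the scene stay as the last step left them, time stands still between calls to the robot, and variables do not carry over. Pictures are saved under pics/ and viewed, at most 10 in all, crops included, and the job is handed in when it is done.

Besides the shell and the picture viewer there is one more tool, called after ">>>" by a JSON object that holds its "fn" and its "kwargs". move_arm: Moves the arm, as the interface text tells. Its arguments: {"type":"object","properties":{"commands":{"type":"array","items":{"type":"array"}}},"required":["commands"]}

```bash
mkdir -p pics; cat > h.py <<'E'
import numpy as np,cv2
from cell import env, read_camera, search_frame, cut_out
def px2w(p,c,z):
    R=cv2.Rodrigues(np.array(c["rvec"],float))[0];t=np.array(c["tvec"],float).ravel()
    d=R.T@np.array([(p[0]-c["cx"])/c["fx"],(p[1]-c["cy"])/c["fy"],1]);o=-R.T@t
    return o+d*(z-o[2])/d[2]
def w2px(P,c):
    K=np.array([[c["fx"],0,c["cx"]],[0,c["fy"],c["cy"]],[0,0,1.]])
    return cv2.projectPoints(np.array(P,float).reshape(-1,1,3),np.array(c["rvec"],float),np.array(c["tvec"],float),K,None)[0][:,0]
E
python3 - <<'E'
from h import *
for n in("top","scene"):
    c=read_camera(n);cv2.imwrite(f"pics/{n}0.png",c["image"][...,::-1])
    R=cv2.Rodrigues(np.array(c["rvec"],float))[0];print(n,-R.T@np.array(c["tvec"],float).ravel(),c["fx"])
    for th in("box","bracket_leg","block_mid"):
        for d in cut_out(th,c): 
            r=cv2.minAreaRect(np.argwhere(d["region"])[:,::-1].astype(np.float32))
            print(th,round(d["confidence"],2),np.round(d["at"]),np.round(r[0]),np.round(r[1]),r[2],px2w(d["at"],c,0).round())
print(env.state())
E
```

```text
top [ 276.97336652  -45.4988391  1282.27323434] 530.6676346289441
box 0.84 [264. 202.] [262. 199.] [64. 47.] 87.61405944824219 [531. -27.   0.]
bracket_leg 0.57 [148. 226.] [148. 228.] [55. 34.] 63.43495178222656 [469. 254.   0.]
bracket_leg 0.23 [262. 200.] [262. 199.] [64. 46.] 88.09085083007812 [538. -23.   0.]
block_mid 0.89 [351. 238.] [351. 241.] [28. 38.] 39.289405822753906 [ 447. -242.    0.]
block_mid 0.58 [414. 222.] [413. 222.] [36. 31.] 78.69007110595703 [ 489. -397.    0.]
scene [1044.22296323 -345.1482896   782.17591854] 481.35824466206225
box 0.91 [283. 212.] [283. 209.] [83. 59.] 48.990909576416016 [532. -19.   0.]
bracket_leg 0.6 [371. 139.] [369. 128.] [52. 54.] 24.77513885498047 [457. 270.  -0.]
block_mid 0.78 [162. 220.] [165. 219.] [36. 54.] 19.653823852539062 [ 422. -241.   -0.]
block_mid 0.73 [ 98. 275.] [ 97. 269.] [58. 38.] 55.92280960083008 [ 477. -393.    0.]
{'t': 0.4, 'joints': array([ 1.13938406e+00,  4.90982135e-01,  1.55894937e+00, -1.93215092e-06,
        1.09169832e+00, -1.05604431e-01]), 'qvel': array([-0.00087327, -0.00190242, -0.00085857,  0.00153483,  0.00181857,
       -0.00072659]), 'tau': array([-1.27095103e-03, -6.11917162e+01, -2.58174598e+01,  6.92614890e-02,
        4.53556585e-02, -3.49594700e-05]), 'eef_pos': array([200.02839466, 592.12830974, 404.69286899]), 'tcp_rot': array([-3.14155551e+00, -2.21318141e-06,  2.81578571e+00]), 'ft_force': array([-0.3132066 ,  0.66998614, -0.70584461]), 'moment': array([-0.01206226, -0.00411464,  0.01195528]), 'grip_force': 0.0, 'opening': 0.9984237054099283}
```

View pics/top0.png

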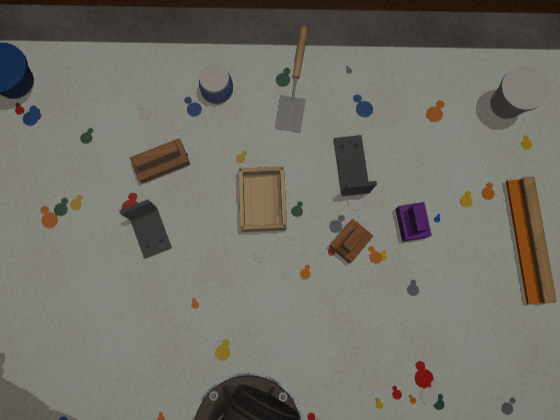

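View pics/scene0.png

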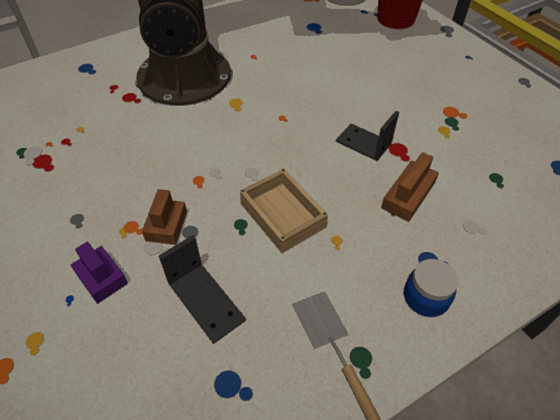

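```bash
cat >> h.py <<'E'
from scipy.optimize import minimize
def bx(x0,x1,y0,y1,z0,z1): return np.array([[x,y,z] for x in(x0,x1) for y in(y0,y1) for z in(z0,z1)],float)
M={"box":[bx(-75,75,-55,55,0,43)],
 "bracket_leg":[bx(-5,105,-35,35,0,8),bx(-5,5,-35,35,0,95)],
 "block_mid":[bx(-42,42,-32,32,0,35),bx(-31,31,-13,13,35,80)]}
def pose(P,p,z=0):
    c,s=np.cos(p[2]),np.sin(p[2]);return P@np.array([[c,s,0],[-s,c,0],[0,0,1]])+[p[0],p[1],z]
def rend(th,p,c,z=0):
    m=np.zeros((420*4,560*4),np.uint8)
    for P in M[th]:
        q=w2px(pose(P,p,z),c);cv2.fillConvexPoly(m,cv2.convexHull(((q+.5)*4).round().astype(np.int32)),1)
    return cv2.resize(m.astype(np.float32),(560,420),interpolation=cv2.INTER_AREA)
def fit(th,views,p0,z=0):
    def cost(p):
        s=0
        for c,m in views:
            r=rend(th,p,c,z);s-=np.minimum(r,m).sum()/np.maximum(r,m).sum()
        return s/len(views)
    r=minimize(cost,p0,method="Nelder-Mead",options=dict(initial_simplex=np.array(p0)+np.array([[0,0,0],[15,0,0],[0,15,0],[0,0,.25]]),xatol=.05,fatol=1e-5,maxiter=300))
    return r.x,-r.fun
def look(th,c,near,z=0):
    ds=cut_out(th,c);d=[d for d in ds if np.hypot(*(px2w(d["at"],c,z)-[*near,z])[:2])<70]
    return d[0]["region"].astype(np.float32) if d else None
E
cat > f.py <<'E'
from h import *
ct,cs=read_camera("top"),read_camera("scene")
ims={"t":ct,"s":cs}
out={k:cv2.resize(v["image"][...,::-1],None,fx=4,fy=4,interpolation=cv2.INTER_CUBIC) for k,v in ims.items()}
for th,near,yaws in(("box",(530,-25),(0,)),("bracket_leg",(465,260),(-2.7,-2.9)),("block_mid",(435,-242),(-.7,.7))):
    V=[(c,look(th,c,near)) for c in(ct,cs)]
    V=[v for v in V if v[1] is not None]
    for vs in (V,V[:1],V[1:]):
        b=max((fit(th,vs,[*near,y]) for y in yaws),key=lambda a:a[1]);print(th,len(vs),b[0].round(3),round(b[1],3))
        if vs is V:
            for k,c in ims.items():
                for P in M[th]:
                    q=(w2px(pose(P,b[0]),c)*4+2).round().astype(int)
                    for i in range(8):
                        for j in range(i): 
                            if bin(i^j).count("1")==1: cv2.line(out[k],q[i].tolist(),q[j].tolist(),(0,255,0),1)
def crop(k,p,n=260):
    q=(w2px([p],ims[k])[0]*4).astype(int);return out[k][q[1]-140:q[1]+140,q[0]-130:q[0]+130]
ps=[(530,-25,20),(450,240,30),(435,-242,30)]
cv2.imwrite("pics/fit.png",np.vstack([np.hstack([crop(k,p) for p in ps]) for k in "ts"]))
E
python3 f.py
```

```text
box 2 [ 5.3694e+02 -2.4184e+01  6.6000e-02] 0.962
box 1 [ 5.35515e+02 -2.33660e+01  5.40000e-02] 0.968
box 1 [ 5.38556e+02 -2.45340e+01  5.70000e-02] 0.973
bracket_leg 2 [499.879 266.541  -2.75 ] 0.932
bracket_leg 1 [497.799 267.032  -2.728] 0.937
bracket_leg 1 [500.1   267.442  -2.721] 0.937
block_mid 2 [ 438.136 -237.811   -0.686] 0.951
block_mid 1 [ 437.613 -237.463   -0.691] 0.956
block_mid 1 [ 440.067 -238.045   -0.69 ] 0.96
```

View pics/fit.png

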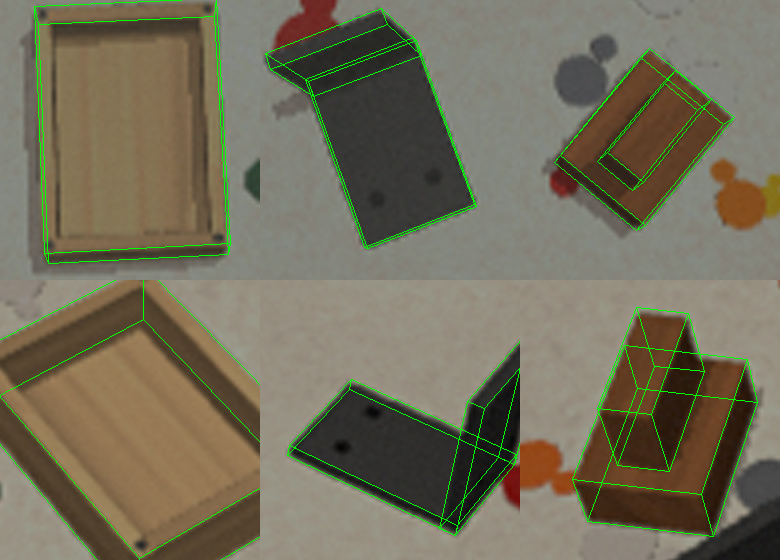

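>>> {"fn": "move_arm", "kwargs": {"commands": [[[0.5,-0.54,-0.12],-0.52,1],[[0.5,-0.54,-0.12],-0.52,1],[[0.5,-0.54,-0.12],-0.52,1],[[0.5,-0.54,-0.12],-0.52,1],[[0.5,-0.54,-0.12],-0.52,1],[[0.5,-0.54,-0.12],-0.52,1],[[0.5,-0.54,-0.12],-0.52,1],[[0.5,-0.54,-0.12],-0.52,1],[[0.5,-0.54,-0.12],-0.52,1],[[0.5,-0.54,-0.12],-0.52,1],[[0.5,-0.54,-0.12],-0.52,1],[[0.5,-0.54,-0.12],-0.52,1],[[0.5,-0.54,-0.12],-0.52,1],[[0.5,-0.54,-0.12],-0.52,1],[[0.5,-0.54,-0.12],-0.52,1],[[0.5,-0.54,-0.12],-0.52,1],[[0.5,-0.54,-0.12],-0.52,1],[[0.5,-0.54,-0.12],-0.52,1],[[0.5,-0.54,-0.12],-0.52,1],[[0,0,0],0,1]]}}

```text
t: 2.47
eef_pos: [487.0, 282.2, 335.8]
tcp_rot: [3.142, 0.0, 2.021]
ft_force: [-0.6, -0.1, -0.3]
opening: 1.003
grip_force: 0.0
```

>>> {"fn": "move_arm", "kwargs": {"commands": [[[0.21,-0.25,0],-0.27,1],[[0.21,-0.25,0],-0.27,1],[[0,0,-0.5],0,1],[[0,0,-0.5],0,1],[[0,0,-0.5],0,1],[[0,0,-0.5],0,1],[[0,0,-0.5],0,1],[[0,0,-0.25],0,1],[[0,0,0],0,1],[[0,0,0],0,1]]}}

```text
t: 3.3
eef_pos: [497.7, 269.5, 254.1]
tcp_rot: [-3.142, -0.0, 1.982]
ft_force: [-0.6, 0.1, 1.2]
opening: 1.0
grip_force: 0.0
```

>>> {"fn": "move_arm", "kwargs": {"commands": [[[0.06,-0.08,0],-0.06,1],[[0,0,0],0,-1],[[0,0,0],0,-1],[[0,0,0],0,-1],[[0,0,0],0,-1],[[0,0,0],0,-1],[[0,0,0],0,-1],[[0,0,0],0,-1],[[0,0,0],0,-1],[[0,0,0],0,-1],[[0,0,0],0,-1],[[0,0,0],0,-1],[[0,0,0],0,-1]]}}

```text
t: 4.38
eef_pos: [499.4, 266.9, 253.9]
tcp_rot: [3.142, 0.0, 1.977]
ft_force: [-0.1, -0.3, 0.5]
opening: 0.215
grip_force: 0.0
```

>>> {"fn": "move_arm", "kwargs": {"commands": [[[0,0,0],0,-1],[[0,0,0],0,-1],[[0,0,0],0,-1],[[0,0,0],0,-1],[[0,0,0],0,-1],[[0,0,0],0,-1],[[0,0,0.1],0,-1],[[0,0,0.3],0,-1],[[0,0,0.5],0,-1],[[0,0,0.5],0,-1],[[0,0,0.5],0,-1],[[0,0,0.4],0,-1],[[0,0,0.2],0,-1],[[0,0,0],0,-1],[[0,0,0],0,-1]]}}

```text
t: 5.63
eef_pos: [499.3, 266.9, 328.9]
tcp_rot: [3.141, 0.0, 1.977]
ft_force: [0.0, -0.4, -2.8]
opening: 0.107
grip_force: 30.0
```

```bash
cat > g.py <<'E'
import sys
from h import *
# usage: thing x y yaw z
th=sys.argv[1];x,y,yaw,z=map(float,sys.argv[2:6])
ims={"t":read_camera("top"),"s":read_camera("scene")};o=[]
for k,c in ims.items():
    m=look(th,c,(x,y),z+40)
    im=c["image"][...,::-1].copy()
    if m is not None: print(k,*fit(th,[(c,m)],[x,y,yaw],z))
    q=w2px([(x,y,z+40)],c)[0].astype(int)
    s=cv2.resize(im,None,fx=4,fy=4,interpolation=cv2.INTER_CUBIC)[max(0,q[1]*4-250):,max(0,q[0]*4-200):]
    o.append(np.pad(s[:500,:390],((0,500-min(500,len(s))),(0,390-min(390,s.shape[1])),(0,0))))
cv2.imwrite(sys.argv[6],np.hstack(o));s=env.state();print(s["t"],s["eef_pos"].round(1),s["ft_force"].round(1),s["opening"],s["grip_force"])
E
python3 g.py bracket_leg 499.4 266.9 -2.735 72 pics/g1.png
```

```text
s [498.41245479 269.38212954  -2.73808195] 0.8517248034477234
5.8333 [499.4 266.9 328.1] [ 0.1  0.3 -3.4] 0.1064227514659571 29.998653531074524
```

View pics/g1.png

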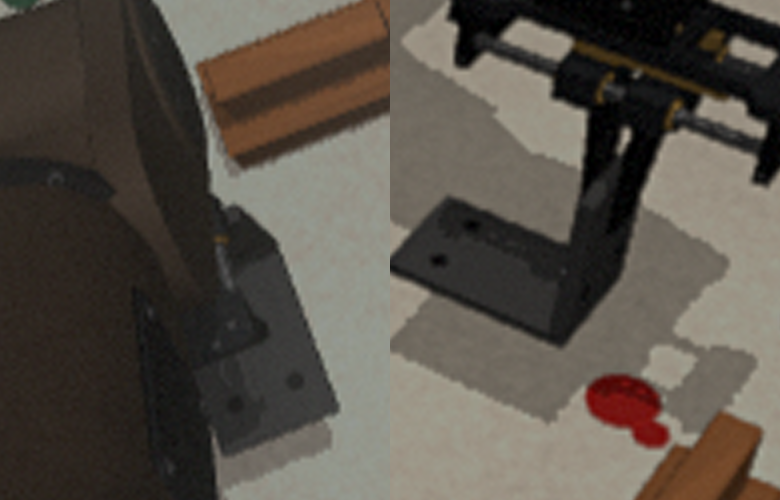

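>>> {"fn": "move_arm", "kwargs": {"commands": [[[0.1,-0.3,0],-0.2,-1],[[0.15,-0.5,0],-0.24,-1],[[0.15,-0.5,0],-0.24,-1],[[0.15,-0.5,0],-0.24,-1],[[0.15,-0.5,0],-0.24,-1],[[0.15,-0.5,0],-0.24,-1],[[0.15,-0.5,0],-0.24,-1],[[0.15,-0.5,0],-0.24,-1],[[0.15,-0.5,0],-0.24,-1],[[0.15,-0.5,0],-0.24,-1],[[0.15,-0.5,0],-0.24,-1],[[0.15,-0.5,0],-0.24,-1],[[0.15,-0.5,0],-0.24,-1],[[0.15,-0.5,0],-0.24,-1],[[0.15,-0.5,0],-0.24,-1],[[0.15,-0.5,0],-0.24,-1],[[0.15,-0.5,0],-0.24,-1],[[0.15,-0.5,0],-0.24,-1],[[0.15,-0.5,0],-0.24,-1],[[0.12,-0.3,0],-0.2,-1]]}}

```text
t: 7.5
eef_pos: [587.3, -23.0, 328.6]
tcp_rot: [-3.141, 0.0, 1.597]
ft_force: [0.3, 0.3, -2.4]
opening: 0.101
grip_force: 30.0
```

>>> {"fn": "move_arm", "kwargs": {"commands": [[[0,0,0],0,-1],[[0,0,0],0,-1],[[0,0,0],0,-1]]}}

```text
t: 7.75
eef_pos: [586.8, -20.7, 328.7]
tcp_rot: [-3.141, -0.0, 1.6]
ft_force: [0.1, 0.9, -3.0]
opening: 0.105
grip_force: 30.0
```

```bash
python3 g.py bracket_leg 587 -21.3 -3.083 74.5 pics/g2.png
```

```text
s [587.98653123 -25.68478729  -3.19711757] 0.7217023968696594
7.95 [586.9 -20.4 328.9] [-0.2  0.3 -2.7] 0.10226457933919181 29.99878317117691
```

View pics/g2.png

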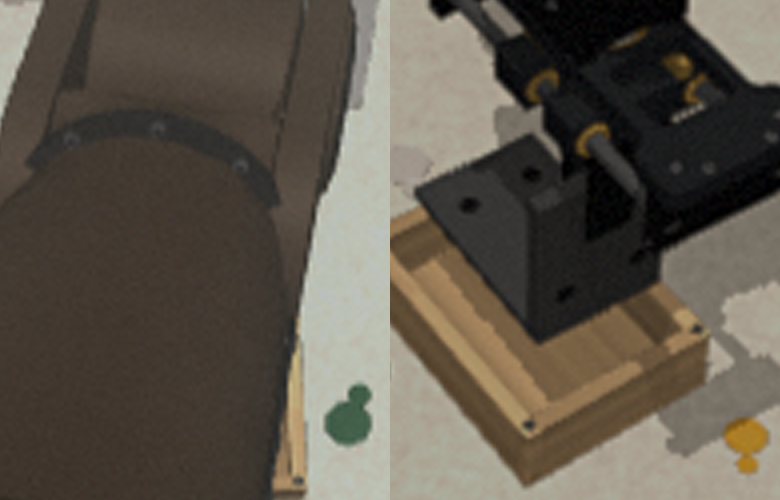

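>>> {"fn": "move_arm", "kwargs": {"commands": [[[0,-0.03,0],0.36,-1],[[0,0,-0.4],0,-1],[[0,0,-0.4],0,-1],[[0,0,-0.4],0,-1],[[0,0,-0.4],0,-1],[[0,0,-0.3],0,-1],[[0,0,-0.1],0,-1],[[0,0,-0.1],0,-1],[[0,0,0],0,-1],[[0,0,0],0,-1]]}}

```text
t: 8.78
eef_pos: [587.1, -21.9, 266.3]
tcp_rot: [3.141, 0.0, 1.629]
ft_force: [0.3, 0.6, -3.2]
opening: 0.103
grip_force: 30.0
```

>>> {"fn": "move_arm", "kwargs": {"commands": [[[0,0,-0.06],0,-1],[[0,0,-0.05],0,-1],[[0,0,-0.03],0,-1],[[0,0,0],0,-1],[[0,0,0],0,-1]]}}

```text
t: 9.2
eef_pos: [587.1, -22.0, 261.9]
tcp_rot: [3.141, 0.0, 1.629]
ft_force: [0.6, 0.4, -0.3]
opening: 0.104
grip_force: 30.0
```

Contact with the floor (the weight has gone from the wrist). Release and rise.

>>> {"fn": "move_arm", "kwargs": {"commands": [[[0,0,0],0,0],[[0,0,0],0,0],[[0,0,0],0,0],[[0,0,0],0,0],[[0,0,0],0,0],[[0,0,0],0,0],[[0,0,0.2],0,0],[[0,0,0.5],0,0],[[0,0,0.6],0,0],[[0,0,0.6],0,0],[[0,0,0.6],0,0],[[0,0,0.5],0,0],[[0,0,0],0,0]]}}

```text
t: 10.28
eef_pos: [587.3, -22.0, 354.9]
tcp_rot: [3.137, 0.001, 1.629]
ft_force: [0.6, -0.2, -1.4]
opening: 0.5
grip_force: 0.0
```

>>> {"fn": "move_arm", "kwargs": {"commands": [[[-0.28,-0.4,0],0.57,1],[[-0.28,-0.4,0],0.57,1],[[-0.28,-0.4,0],0.57,1],[[-0.28,-0.4,0],0.57,1],[[-0.28,-0.4,0],0.57,1],[[-0.28,-0.4,0],0.57,1],[[-0.28,-0.4,0],0.57,1],[[-0.28,-0.4,0],0.57,1],[[-0.28,-0.4,0],0.57,1],[[-0.28,-0.4,0],0.57,1],[[-0.28,-0.4,0],0.57,1],[[-0.28,-0.4,0],0.57,1],[[-0.28,-0.4,0],0.57,1],[[-0.28,-0.4,0],0.57,1],[[-0.28,-0.4,0],0.57,1],[[-0.28,-0.4,0],0.57,1],[[-0.28,-0.4,0],0.57,1],[[-0.2,-0.4,0],0.57,1],[[0,0,0],0,1],[[0,0,0],0,1]]}}

```text
t: 11.95
eef_pos: [438.0, -238.2, 351.3]
tcp_rot: [3.141, -0.001, 2.447]
ft_force: [0.0, 0.2, 0.2]
opening: 0.996
grip_force: 0.0
```

```bash
python3 g.py bracket_leg 587 -21.9 -3.083 8 pics/g3.png; python3 - <<'E'
from h import *
c=read_camera("scene");m=look("block_mid",c,(438,-238),30)
if m is not None: print(fit("block_mid",[(c,m)],[438,-238,-.69]))
E
```

```text
t [585.61840402 -21.39939184  -3.0807792 ] 0.9517598152160645
s [585.60876343 -19.12581643  -3.10997744] 0.8343015909194946
12.15 [ 438.5 -237.4  351.5] [ 0.1  0.6 -0.1] 0.9976496798812895 0.0
(array([ 438.36991407, -237.54741636,   -0.64805974]), np.float64(0.9077997207641602))
```

View pics/g3.png

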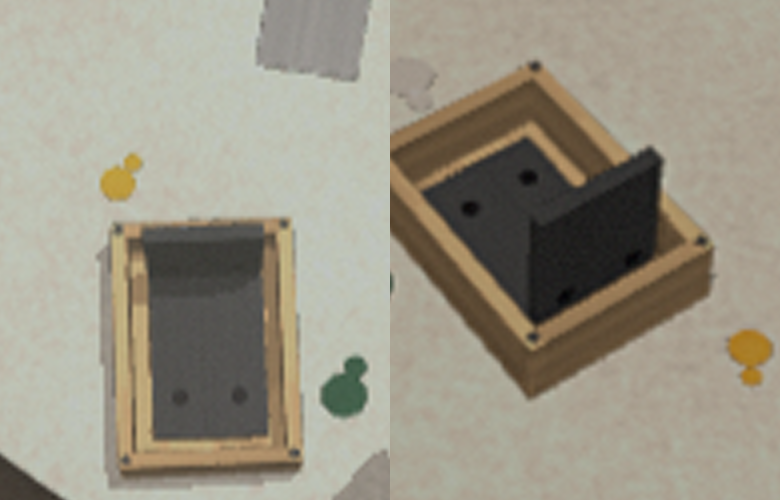

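>>> {"fn": "move_arm", "kwargs": {"commands": [[[0,0,-0.4],0,1],[[0,0,-0.6],0,1],[[0,0,-0.6],0,1],[[0,0,-0.6],0,1],[[0,0,-0.6],0,1],[[0,0,-0.5],0,1],[[0,0,-0.4],0,1],[[0,0,-0.25],0,1],[[0,0,0],0,-1],[[0,0,0],0,-1],[[0,0,0],0,-1],[[0,0,0],0,-1],[[0,0,0],0,-1],[[0,0,0],0,-1],[[0,0,0],0,-1],[[0,0,0],0,-1],[[0,0,0],0,-1],[[0,0,0],0,-1],[[0,0,0],0,-1],[[0,0,0],0,-1]]}}

```text
t: 13.92
eef_pos: [438.2, -238.0, 233.1]
tcp_rot: [3.141, -0.0, 2.449]
ft_force: [1.2, -0.3, -0.2]
opening: 0.274
grip_force: 30.0
```

>>> {"fn": "move_arm", "kwargs": {"commands": [[[0,0,0],0,-1],[[0,0,0],0,-1],[[0,0,0],0,-1],[[0,0,0],0,-1],[[0,0,0],0,-1]]}}

```text
t: 14.33
eef_pos: [438.2, -238.0, 233.1]
tcp_rot: [3.142, -0.0, 2.449]
ft_force: [0.5, 0.2, -1.2]
opening: 0.274
grip_force: 30.0
```

>>> {"fn": "move_arm", "kwargs": {"commands": [[[0,0,0.2],0,-1],[[0,0,0.5],0,-1],[[0,0,0.6],0,-1],[[0,0,0.6],0,-1],[[0,0,0.6],0,-1],[[0,0,0.6],0,-1],[[0,0,0.5],0,-1],[[0,0,0.25],0,-1],[[0,0,0],0,-1],[[0,0,0],0,-1]]}}

```text
t: 15.17
eef_pos: [438.0, -237.9, 348.6]
tcp_rot: [3.142, 0.0, 2.449]
ft_force: [-0.5, 0.4, -2.4]
opening: 0.274
grip_force: 30.0
```

>>> {"fn": "move_arm", "kwargs": {"commands": [[[0.1,0.2,0],0.3,-1],[[0.18,0.42,0],0.54,-1],[[0.18,0.42,0],0.54,-1],[[0.18,0.42,0],0.54,-1],[[0.18,0.42,0],0.54,-1],[[0.18,0.42,0],0.54,-1],[[0.18,0.42,0],0.54,-1],[[0.18,0.42,0],0.54,-1],[[0.18,0.42,0],0.54,-1],[[0.18,0.42,0],0.54,-1],[[0.18,0.42,0],0.54,-1],[[0.18,0.42,0],0.54,-1],[[0.18,0.42,0],0.54,-1],[[0.18,0.42,0],0.54,-1],[[0.18,0.42,0],0.54,-1],[[0.18,0.42,0],0.54,-1],[[0.18,0.42,0],0.54,-1],[[0.12,0.2,0],0.3,-1],[[0,0,0],0,-1],[[0,0,0],0,-1]]}}

```text
t: 16.83
eef_pos: [531.2, -24.2, 348.0]
tcp_rot: [3.141, -0.001, -3.094]
ft_force: [-1.0, -0.0, -2.2]
opening: 0.275
grip_force: 30.0
```

```bash
python3 g.py block_mid 531 -25 0.058 115 pics/g4.png
```

```text
s [ 5.32619624e+02 -2.49618373e+01  2.93569918e-02] 0.7908412218093872
17.0333 [531.  -24.9 348.5] [-0.5 -0.2 -1.5] 0.27225528423298795 29.989280998706818
```

View pics/g4.png

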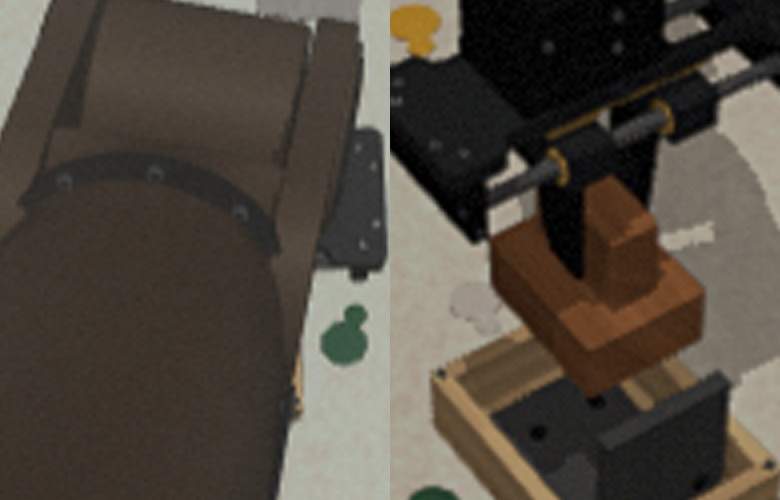

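>>> {"fn": "move_arm", "kwargs": {"commands": [[[0,0,-0.2],0.13,-1],[[0,0,-0.4],0,-1],[[0,0,-0.5],0,-1],[[0,0,-0.5],0,-1],[[0,0,-0.5],0,-1],[[0,0,-0.4],0,-1],[[0,0,-0.3],0,-1],[[0,0,-0.2],0,-1],[[0,0,-0.1],0,-1],[[0,0,-0.05],0,-1],[[0,0,0],0,-1],[[0,0,0],0,-1]]}}

```text
t: 18.03
eef_pos: [531.3, -24.4, 254.6]
tcp_rot: [-3.142, 0.001, -3.084]
ft_force: [-0.4, -0.9, -1.7]
opening: 0.268
grip_force: 30.0
```

>>> {"fn": "move_arm", "kwargs": {"commands": [[[0,0,-0.06],0,-1],[[0,0,-0.06],0,-1],[[0,0,-0.04],0,-1],[[0,0,-0.02],0,-1],[[0,0,0],0,-1],[[0,0,0],0,-1]]}}

```text
t: 18.53
eef_pos: [531.2, -24.3, 249.1]
tcp_rot: [-3.142, 0.0, -3.084]
ft_force: [-1.8, 0.2, 4.7]
opening: 0.271
grip_force: 30.0
```

>>> {"fn": "move_arm", "kwargs": {"commands": [[[0,0,0],0,0],[[0,0,0],0,0],[[0,0,0],0,0],[[0,0,0],0,0],[[0,0,0],0,0],[[0,0,0],0,0],[[0,0,0.2],0,0],[[0,0,0.5],0,0],[[0,0,0.6],0,0],[[0,0,0.6],0,0],[[0,0,0.6],0,0],[[0,0,0.6],0,0],[[0,0,0.6],0,0],[[0,0,0],0,0]]}}

```text
t: 19.7
eef_pos: [531.4, -24.4, 363.2]
tcp_rot: [-3.141, 0.005, -3.084]
ft_force: [0.0, 0.7, 0.6]
opening: 0.499
grip_force: 0.0
```

>>> {"fn": "move_arm", "kwargs": {"commands": [[[0,-0.5,0],0,0],[[0,-0.6,0],0,0],[[0,-0.6,0],0,0],[[0,-0.6,0],0,0],[[0,-0.6,0],0,0],[[0,-0.6,0],0,0],[[0,-0.6,0],0,0],[[0,-0.6,0],0,0],[[0,-0.6,0],0,0],[[0,-0.6,0],0,0],[[0,-0.6,0],0,0],[[0,-0.5,0],0,0],[[0,0,0],0,0],[[0,0,0],0,0]]}}

```text
t: 20.87
eef_pos: [531.0, -234.7, 359.3]
tcp_rot: [3.141, -0.001, -3.085]
ft_force: [0.5, -0.1, 0.5]
opening: 0.502
grip_force: 0.0
```

```bash
python3 g.py block_mid 531 -25 0.058 16 pics/g5.png
```

```text
t [ 5.30035714e+02 -2.41928079e+01  6.58065870e-02] 0.949834406375885
s [ 5.29688921e+02 -2.53769211e+01  2.69231240e-03] 0.6612281799316406
21.0667 [ 531.3 -233.6  359.8] [-0.5  0.8  0.6] 0.5005628859318307 0.0
```

View pics/g5.png

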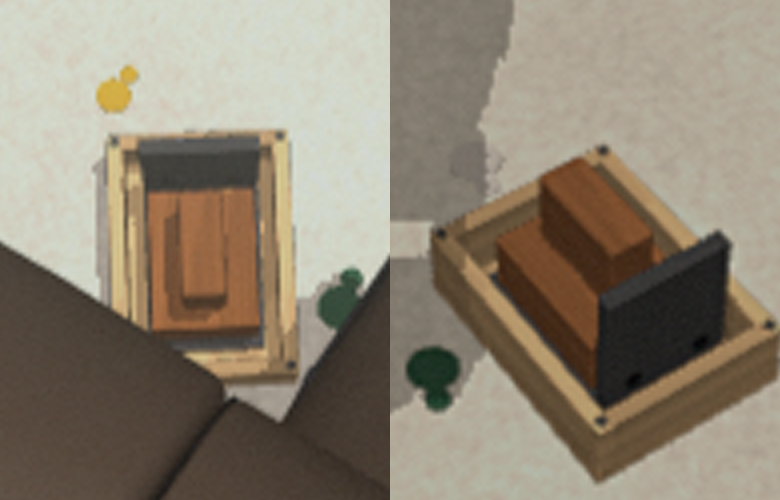

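The bracket lies flat with its leg upright, and the block stands upright on the foot, rib on top. The robot is clear of both.

```bash
python3 -c "
from cell import env
print(env.job_done())"
```

```text
the job is handed in; nothing more can be done
None
```

The job is handed in: the short bracket lies flat in the box with its leg upright, and the short block stands upright on its foot, rib on top, done at about 21 s of the 58 s allowed; the hand-in gave no verdict.

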